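# Release the bobbin tray with the two-button latch

### The job

Let the bobbin tray out of its station: with one fingertip on each, press the two round release buttons on the station's block straight down together, all the way, and keep both down while the spring slides the tray out, until it has stopped at its end stop; then let both buttons come up again and move clear. Leave the square key alone, do not push, pull or lift the tray or the bobbins by hand, and do not disturb the things lying around.

Things in the scene. Friction and masses are not known exactly. Their poses are not given: they have to be found in the camera images.
- station: Fixed bobbin station on the bench: dark steel base plate 100 mm (its x) by 290 mm (its y), 8 mm thick, origin under the plate at bench level (the plate runs from y = -155 to +135 mm). A grey block 100 x 115 mm, top 68 mm above the bench, stands on it from y = -150 to -35 mm and carries three black buttons, all with tops 85 mm above the bench. z up. It stands turned by up to 20 degrees either way
- near_cap (a point): centre of the top face of the first round release button (black cap, 28 mm across, 17 mm proud of the block, steel collar), at station x = -28, y = -65 mm: the one nearer the robot. Moves with the cap
- far_cap (a point): centre of the top face of the second round release button, the same shape, at station x = +28, y = -65 mm: the one farther from the robot. The two are 56 mm apart, centre to centre
- release_near (a joint): travel of the first round button, m: 0 up, 0.010 fully down. Springs back by itself; needs about 3 N to start and 6.5 N fully down. It unlatches the tray from 7 mm down
- release_far (a joint): travel of the second round button, the same. The tray moves only while both are down; if either comes up early its tooth catches the tray on the way and stops it
- square_cap (a point): centre of the top of the square key (black, 24 x 24 mm, as high as the round buttons), at station x = 0, y = -122 mm, on the side away from the tray. To be left alone
- square_key (a joint): travel of the square key, m: 0 up, 0.010 fully down
- tray_floor (a point): centre of the inner floor of the aluminium tray (80 x 100 mm, 30 mm high, rim 45 mm above the bench, three pockets with a copper bobbin in each), at station x = 0, y = 20 mm, 19 mm above the bench while the tray is in. Moves with the tray
- bobbin_tray (a joint): how far the tray has slid out along the station's +y, m: 0 in, 0.060 out at its end stop. A spring drives it and a damper slows it: about 2 to 3 s for the whole way while both buttons are held down. It stays out
- bobbin_1: loose copper-wound bobbin, 21 x 33 x 20 mm with its wire tail, standing in the tray's pocket next to the block; origin under its centre
- bobbin_2: the same, in the middle pocket
- bobbin_3: the same, in the pocket farthest from the block
- flux_tin: bystander: round white tin, 63 mm across, 22 mm high, to the robot's right of the station
- tape_roll: bystander: roll of tape, 69 mm across, 19 mm high, lying to the right of the station
- rosin_jar: bystander: jar with black lid, 61 mm across, 80 mm high, to the right of the station at the back
- tweezers: bystander: steel tweezers, 121 mm long, lying behind the station
- hex_key: bystander: bent hex key, 33 x 81 x 6 mm, lying in front of the station
- fuse_4: bystander: green blade fuse, 21 x 21 x 6 mm, lying in front of the station's block

How it is judged:
On the way, in this order (a step that is already met when the one before it is completed fails the run):
1. both round buttons are pressed down together while the tray is still near its start (value of joint each of release_near, release_far above 0.007 m and value of joint bobbin_tray below 0.03 m and contact force between the fingers and release_near above 1 N and contact force between the fingers and release_far above 1 N), for 0.2 s.
2. the tray has come out to its stop with both buttons still held down (value of joint bobbin_tray above 0.057 m and value of joint each of release_near, release_far above 0.006 m), for 0.1 s.
At the end, for the whole second after the job is handed in: The tray is out at its stop (55 mm or more of 60), both round buttons and the square key are up (within 2 mm), and the three bobbins rest in the tray (value of joint bobbin_tray above 0.055 m and value of joint each of release_near, release_far, square_key below 0.002 m and horizontal distance between each of bobbin_1, bobbin_2, bobbin_3 and tray_floor below 0.06 m and height (world z) of each of bobbin_1, bobbin_2, bobbin_3 below 0.035 m and linear speed of each of bobbin_1, bobbin_2, bobbin_3 below 0.03 m/s); the robot touches nothing.
It fails at once if one round button was pushed down alone (over 8 mm with the other less than 2 mm down) ((value of joint release_near above 0.008 m and value of joint release_far below 0.002 m) or (value of joint release_far above 0.008 m and value of joint release_near below 0.002 m)).
It fails at once if a button was let go while the tray was on its way (value of joint bobbin_tray between 0.006 and 0.052 m and (contact force between the fingers and release_near below 0.3 N or contact force between the fingers and release_far below 0.3 N)).
It fails at once if the square key was pressed (over 3 mm) (value of joint square_key above 0.003 m).
It fails at once if the tray or a bobbin was pushed, pulled, held or lifted by hand (contact force between any of the arm, the fingers and bobbin_tray above 1.5 N or contact force between the fingers and bobbin_1 above 1.5 N or contact force between the fingers and bobbin_2 above 1.5 N or contact force between the fingers and bobbin_3 above 1.5 N or height (world z) of any of bobbin_1, bobbin_2, bobbin_3 above 0.045 m).
It fails at once if a bystander was moved (over 15 mm) (distance of any of flux_tin, tape_roll, rosin_jar, tweezers, hex_key, fuse_4 from where it was at the start of the episode above 0.015 m).
It also fails if it takes over 34 s, if anything falls off the work surface, if the arm or the gripper's body presses on something with over 40 N, if the wrist force passes 120 N, or if a joint passes its speed limit or range.

### The arm

A 6-joint arm with a two-finger parallel gripper is mounted at the origin on a cart in front of the work surface, level with it; the furniture and walls round the work are solid. World frame = base frame: x ahead of the robot, y to its left, z up, the work surface at z = 0. Lengths are in m, angles in rad, forces in N, time in s.
With the tool pointing down it reaches from about 0.275 to 0.725 m from the base axis. Payload 15.9 kg.
Tool frame: the origin (TCP) lies midway between the tips of the shut fingers; the grasp point (between the pads) lies 19 mm behind it; z points along the fingers, y is the line along which they close (so a half turn about z gives the same grasp; the last joint's range is limited). The gripper opens to 85 mm and grips with 20 to 120 N. Pads are 22 mm wide; open, the fingers measure 114 mm over their backs; the gripper's body (76 mm by 85 mm) begins 54 mm behind the grasp point. The pads swing forward as they close: fully open they stand 13 mm farther back than shut.
Start: joints at [-1.152, 0.213, -0.034, 1.323, 0, 1.571], TCP at [0.203, -0.457, 0.231] pointing down, gripper open.
Joint ranges: [-2.98, 2.98], [-0.74, 1.72], [-1.14, 1.35], [-2.1, 2.04], [-1.57, 1.44], [-3.14, 3.14]. Speed limits (rad/s): [1.89, 1.89, 2.39, 2.57, 3.14, 3.14].

### API

Orientations are given as a unit quaternion [w, x, y, z].
In Python, from plant import * gives the robot as it stands.
- The arm moves only by the tool tcp_steps, called after ">>>" by a JSON object that holds its "api" and its "payload", one argument or row to a line. Schema: {"type":"object","properties":{"plan":{"type":"object","properties":{"ticks":{"type":"array","items":{"type":"array","items":{"type":"number"},"minItems":4,"maxItems":4},"minItems":1,"maxItems":20}},"additionalProperties":false,"required":["ticks"]},"finger_gap":{"type":"number"},"clamp_n":{"type":"number"},"only":{"type":"string"},"quiet":{"type":"boolean"},"lines":{"type":"string"}},"required":["plan"],"additionalProperties":false}. plan is an object whose key "ticks" holds a list of rows, 1 to 20 of them, each of 4 numbers: dx, dy, dz in m, then a turn about the tool's z in rad; each row is the pose to reach, as a shift and turn from the pose commanded when the call began, along the tool's axes at that moment; what a row does not reach only later rows make up. A row lasts 1/12 s, in which the tool goes at most 0.0417 m and 0.125 rad, less where a joint would pass 70% of its speed; a pose out of reach is approached as far as the arm can. finger_gap is the opening from 0.0 (shut) to 1.0 (fully open), set as the call begins (left out keeps the last). The fingers move at their own pace and stop on an object; clamp_n is the grip in N (left out, the last holds). Time passes only in rows, so rows that do not move let the fingers close. The tool returns the time, the measured TCP pose, the force, the opening and the grip force at its end. only (a regular expression) keeps the lines of the reply that match it, lines (a string "A,B") keeps lines A to B, and quiet returns only ok. Input that does not fit is refused with a message, and nothing moves.
- get_obs(): the state, without advancing time (a new reading comes with each control period).
- camera(name): name is "side" or "top" or "wrist"; returns a dict with "pixels" (480x640x3 uint8, blue, green, red), "vertical_fov" (degrees; the focal length in pixels is half the picture's height over the tangent of half this angle, whatever the lens; pixels are square), "cx", "cy" (the principal point, pixels), "k1" (the pictures are not rectified: a ray, as slopes to the right and down, at radius r is drawn at 1 + k1 r^2 times it, then the intrinsics apply), "pose" (4x4, takes a point from camera to world coordinates); the wrist camera has in their place "hand_eye" (4x4, takes a point from camera to tool coordinates, whose origin is the TCP and whose axes are the flange's). Camera axes: x right, y down, z forward; pixel columns grow to the right and rows downward; lengths in m; the calibration is good to about 2 mm. A picture is of the moment at which its call begins: read the wrist's pose just before it. There is no depth.
- close_job(): hands the job in; it is judged then, once.
The state is a dict: "t": time; "joint_pos": joint angles; "qd": joint speeds; "joint_torque": joint torques, N m; "tcp_pos": TCP position; "ee_rot": TCP orientation; "force": force on the tool from outside, world axes, zero at the start; "wrist_torque": the same for the moment, N m; "opening": opening from 0.0 (shut) to 1.0 (fully open); "grasp_force": force on a finger pad.
Only numpy, scipy, OpenCV 4.12 (cv2) and the standard library are available. Lean on these libraries where they do the work, as an engineer would, in place of code of your own. Each camera call takes 0.05 s, during which the arm holds its last target. There are 200 camera calls.

## Working session

There is one attempt and no reset: what is moved stays moved. The work goes in short steps, Python scripts to look and compute and a tool call to move; the robot and the scene stay as the last step left them, time stands still between calls to the robot, and variables do not carry over. Pictures are saved under pics/ and viewed, at most 10 in all, crops included, and the job is handed in when it is done.

```bash
mkdir -p pics
```

Create h.py:
```python
from plant import *
import numpy as np, cv2
def shot(n):
    o=get_obs(); c=camera(n); cv2.imwrite(f'pics/{n}_{o["t"]:.2f}.png',c["pixels"]); c["obs"]=o; return c
def ray(c,u,v):
    f=240/np.tan(np.radians(c["vertical_fov"])/2)
    K=np.array([[f,0,c["cx"]],[0,f,c["cy"]],[0,0,1]])
    d=np.array([(u-c["cx"])/f,(v-c["cy"])/f]); s=d.copy()
    for _ in range(30): s=d/(1+c["k1"]*(s@s))
    P=np.array(c["pose"]); return P[:3,3],P[:3,:3]@np.array([s[0],s[1],1])
def onz(c,u,v,z):
    o,d=ray(c,u,v); return o+d*(z-o[2])/d[2]
```

Run:
```python
from h import *
for n in("top","side"):
    c=shot(n); print(n,c["vertical_fov"],c["k1"],np.round(c["pose"],3).tolist())
o=get_obs();print(o["t"],o["tcp_pos"],o["ee_rot"],o["opening"])
```

```bash
ls pics
```

```text
top 47.271960381176335 -0.11037860448006033 [[-0.041, -0.975, 0.218, 0.332], [-0.999, 0.041, -0.004, 0.114], [-0.005, -0.218, -0.976, 0.987], [0.0, 0.0, 0.0, 1.0]]
side 51.846061443186294 -0.14003625744212767 [[0.99, -0.075, 0.119, 0.421], [-0.14, -0.6, 0.788, -0.549], [0.012, -0.797, -0.604, 0.602], [0.0, 0.0, 0.0, 1.0]]
0.1 [ 0.20322509 -0.45653796  0.23088608] [-4.57723345e-04  9.78157234e-01  2.07865842e-01 -9.02534294e-05] 0.9981596303947657
side_0.05.png
top_0.00.png
```

View pics/top_0.00.png

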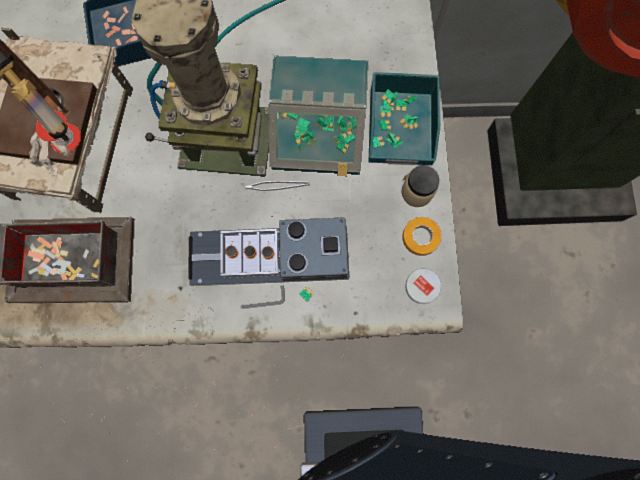

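View pics/side_0.05.png

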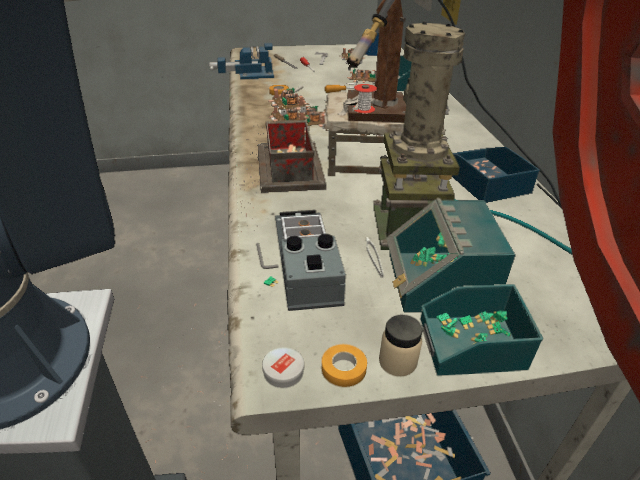

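The top view shows the near cap at about (297,262), the far cap at (297,229) and the square key at (330,244). In the side view they are at about (294,242), (325,241) and (314,262). Next I refine these with masks.

Create m.py:
```python
from h import *
from scipy.spatial.transform import Rotation as R
S={"top":[(297,262),(297,229),(330,244)],"side":[(294,242),(325,241),(314,262)]}
cs={}
for n in S:
    c=camera(n); cs[n]=c; m=(c["pixels"].max(2)<48).astype(np.uint8)
    k,l,st,ce=cv2.connectedComponentsWithStats(m)
    for p in S[n]:
        i=l[p[1],p[0]]; q=ce[i]; print(n,p,i,st[i].tolist(),q.round(1),onz(c,*q,.085).round(4), onz(c,*q,.080).round(4))
    x=cv2.resize(c["pixels"][200:300,220:380],None,fx=5,fy=5,interpolation=cv2.INTER_CUBIC); cv2.imwrite(f"pics/crop_{n}.png",x)
o=get_obs();print(R.from_quat(np.roll(o["ee_rot"],-1)).as_matrix().round(3).tolist())
```

```bash
python3 m.py; cd pics; python3 -c "
import cv2,numpy as np
cv2.imwrite('both.png',cv2.resize(np.vstack([cv2.imread('crop_top.png'),cv2.imread('crop_side.png')]),(480,600)))"
```

```text
top (297, 262) 0 [0, 0, 640, 480, 270723] [301.9 239.8] [0.5274 0.1404 0.085 ] [0.5285 0.1405 0.08  ]
top (297, 229) 0 [0, 0, 640, 480, 270723] [301.9 239.8] [0.5274 0.1404 0.085 ] [0.5285 0.1405 0.08  ]
top (330, 244) 0 [0, 0, 640, 480, 270723] [301.9 239.8] [0.5274 0.1404 0.085 ] [0.5285 0.1405 0.08  ]
side (294, 242) 158 [287, 236, 15, 15, 175] [293.6 243.2] [0.4865 0.1395 0.085 ] [0.4871 0.1462 0.08  ]
side (325, 241) 152 [318, 234, 15, 14, 170] [324.9 240.8] [0.5419 0.1396 0.085 ] [0.5431 0.1462 0.08  ]
side (314, 262) 189 [307, 255, 15, 15, 190] [313.9 262. ] [0.5146 0.0834 0.085 ] [0.5155 0.0895 0.08  ]
[[0.914, 0.407, -0.0], [0.407, -0.914, 0.001], [0.0, -0.001, -1.0]]
```

View pics/both.png

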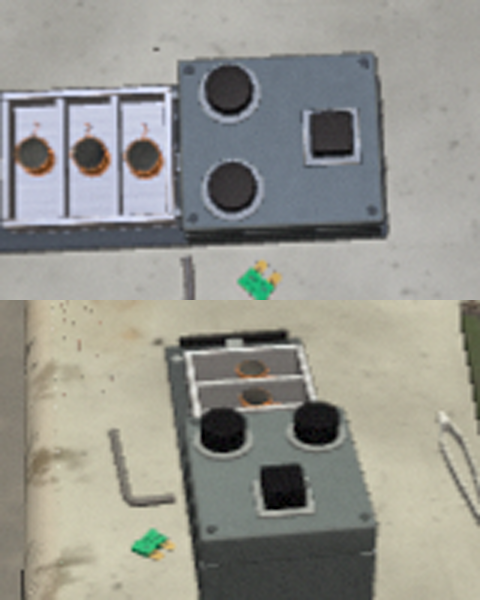

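The crops show both round caps and the square key clearly separate, each inside a light collar. In the top view they need a higher threshold.

```bash
sed -i 's/max(2)<48/max(2)<(70 if n=="top" else 48)/' m.py; python3 m.py
```

Run:
```python
from h import *
c=shot("wrist");print(np.round(c["hand_eye"],3).tolist(),c["vertical_fov"]); cv2.imwrite("pics/w0.png",c["pixels"])
```

```text
top (297, 262) 298 [290, 254, 16, 17, 204] [297. 262.] [0.4899 0.15   0.085 ] [0.4908 0.1502 0.08  ]
top (297, 229) 272 [289, 222, 15, 16, 202] [295.9 229.5] [0.5457 0.15   0.085 ] [0.5469 0.1502 0.08  ]
top (330, 244) 285 [324, 237, 14, 15, 195] [330.2 244.2] [0.5179 0.0932 0.085 ] [0.5189 0.0931 0.08  ]
side (294, 242) 161 [287, 236, 15, 15, 175] [293.6 243.1] [0.4865 0.1397 0.085 ] [0.4871 0.1464 0.08  ]
side (325, 241) 153 [318, 234, 15, 14, 170] [324.9 240.8] [0.542  0.1396 0.085 ] [0.5431 0.1463 0.08  ]
side (314, 262) 184 [307, 255, 15, 15, 189] [313.9 262. ] [0.5145 0.0833 0.085 ] [0.5155 0.0894 0.08  ]
[[0.914, 0.407, -0.0], [0.407, -0.914, 0.0], [0.0, -0.0, -1.0]]
[[0.0, -0.955, -0.297, 0.075], [1.0, 0.001, -0.0, 0.0], [0.001, -0.297, 0.955, -0.144], [0.0, 0.0, 0.0, 1.0]] 60.77326489184685
```

View pics/w0.png

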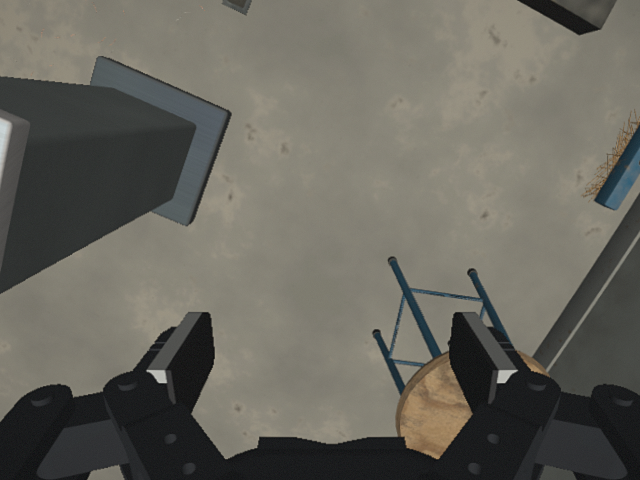

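The wrist view shows the fingers at the bottom (rows 310 and below), so the caps will be visible from above. The buttons' line lies along world x, so station yaw is about 0. I move above them, turned so that tool y points along world x.

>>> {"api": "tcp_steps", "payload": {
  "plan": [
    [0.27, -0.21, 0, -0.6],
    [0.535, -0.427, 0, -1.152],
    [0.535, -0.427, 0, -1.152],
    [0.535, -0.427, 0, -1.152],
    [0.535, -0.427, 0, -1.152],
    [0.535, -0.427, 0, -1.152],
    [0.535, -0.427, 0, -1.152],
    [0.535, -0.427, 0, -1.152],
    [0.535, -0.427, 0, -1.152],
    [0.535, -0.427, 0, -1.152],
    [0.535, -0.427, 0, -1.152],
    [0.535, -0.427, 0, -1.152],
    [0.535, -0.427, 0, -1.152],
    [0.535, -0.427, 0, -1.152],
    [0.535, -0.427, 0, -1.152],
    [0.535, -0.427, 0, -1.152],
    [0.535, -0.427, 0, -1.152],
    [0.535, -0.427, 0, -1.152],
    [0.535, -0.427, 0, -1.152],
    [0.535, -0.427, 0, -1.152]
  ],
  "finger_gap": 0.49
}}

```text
refused: plan: the value is not of type 'object' (schema: type "object"). Nothing was moved.
```

The call was refused and nothing moved: it wants an object with the rows under "ticks". Same move again in that form.

>>> {"api": "tcp_steps", "payload": {
  "plan": {"ticks": [[0.27, -0.21, 0, -0.6], [0.535, -0.427, 0, -1.152], [0.535, -0.427, 0, -1.152], [0.535, -0.427, 0, -1.152], [0.535, -0.427, 0, -1.152], [0.535, -0.427, 0, -1.152], [0.535, -0.427, 0, -1.152], [0.535, -0.427, 0, -1.152], [0.535, -0.427, 0, -1.152], [0.535, -0.427, 0, -1.152], [0.535, -0.427, 0, -1.152], [0.535, -0.427, 0, -1.152], [0.535, -0.427, 0, -1.152], [0.535, -0.427, 0, -1.152], [0.535, -0.427, 0, -1.152], [0.535, -0.427, 0, -1.152], [0.535, -0.427, 0, -1.152], [0.535, -0.427, 0, -1.152], [0.535, -0.427, 0, -1.152], [0.535, -0.427, 0, -1.152]]},
  "finger_gap": 0.49
}}

```text
t: 2.02
tcp_pos: [0.5181, 0.1504, 0.2312]
ee_rot: [-0.0, 0.707, 0.707, -0.0]
force: [0.0, 0.5, 0.3]
opening: 0.489
grasp_force: 0.0
```

>>> {"api": "tcp_steps", "payload": {
  "plan": {"ticks": [[0, 0, 0, 0], [0, 0, 0, 0]]}
}}

```text
t: 2.18
tcp_pos: [0.5182, 0.15, 0.2316]
ee_rot: [0.0, 0.708, 0.707, 0.0]
force: [-0.9, -0.1, 0.2]
opening: 0.491
grasp_force: 0.0
```

Run:
```python
from h import *
c=shot("wrist");o=c["obs"];print(o["t"],o["tcp_pos"],o["ee_rot"],o["opening"],o["force"]); cv2.imwrite("pics/w1.png",c["pixels"])
```

```text
2.1833 [0.51823067 0.14998268 0.23163473] [1.09496710e-04 7.07533886e-01 7.06679397e-01 1.37008400e-04] 0.4912917435851288 [-0.85221764 -0.0929551   0.20543371]
```

View pics/w1.png

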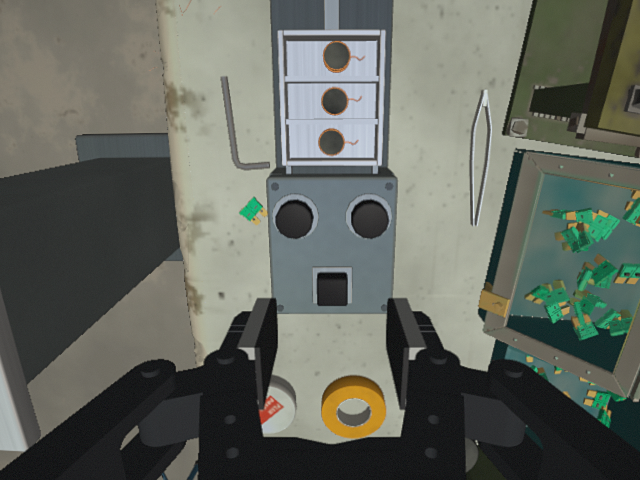

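The caps are at about (294,217) and (369,218). The finger tips' front edges span about columns 257-277 and 388-408 at row 298. Now I compute cap and tip positions in the world.

Create w.py:
```python
from h import *
from scipy.spatial.transform import Rotation as R
o=get_obs();c=camera("wrist");T=np.eye(4);T[:3,:3]=R.from_quat(np.roll(o["ee_rot"],-1)).as_matrix();T[:3,3]=o["tcp_pos"]
H=np.array(c["hand_eye"]); c["pose"]=T@H
g=c["pixels"].max(2); m=(g<60).astype(np.uint8); m[290:]=0
k,l,st,ce=cv2.connectedComponentsWithStats(m)
for p in[(294,220),(369,220),(332,290-8)]:
    i=l[p[1],p[0]]; print(st[i].tolist(),ce[i].round(1),onz(c,*ce[i],.085).round(4))
    x,y,w,h=st[i][:4]; print("  top-edge fits", [onz(c,a,b,.085).round(4).tolist() for a,b in((x,y+h/2),(x+w,y+h/2),(x+w/2,y),(x+w/2,y+h))])
c["pose"]=H
for z in(-.006,):
  for u in(257,277,388,408): print("tip",u,onz(c,u,298,z).round(4))
x=cv2.resize(c["pixels"][180:340,220:440],None,fx=3.5,fy=3.5); cv2.imwrite("pics/w2.png",x)
```

```bash
python3 w.py
```

```text
[276, 200, 37, 39, 1100] [293.9 219.1] [0.4905 0.151  0.085 ]
  top-edge fits [[0.4774, 0.1507, 0.085], [0.5045, 0.1507, 0.085], [0.4913, 0.1652, 0.085], [0.4905, 0.1357, 0.085]]
[351, 200, 37, 39, 1009] [368.9 219.8] [0.5454 0.1504 0.085 ]
  top-edge fits [[0.5323, 0.1507, 0.085], [0.5594, 0.1507, 0.085], [0.5455, 0.1652, 0.085], [0.5463, 0.1357, 0.085]]
[317, 273, 30, 17, 507] [331.5 281. ] [0.518 0.102 0.085]
  top-edge fits [[0.5069, 0.1016, 0.085], [0.5299, 0.1016, 0.085], [0.5184, 0.1086, 0.085], [0.5184, 0.0945, 0.085]]
tip 257 [ 0.0097 -0.0278 -0.006 ]
tip 277 [ 0.0098 -0.0204 -0.006 ]
tip 388 [ 0.0098  0.0207 -0.006 ]
tip 408 [ 0.0098  0.0281 -0.006 ]
```

View pics/w2.png

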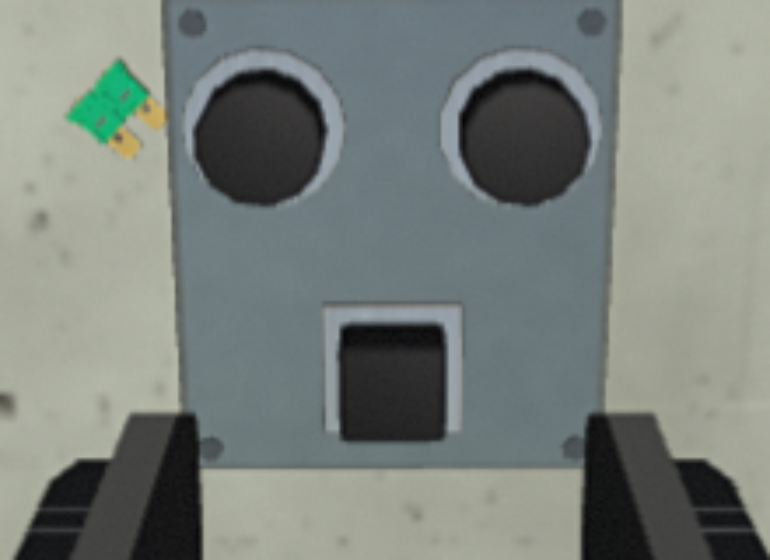

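Cap centres are (0.490, 0.150) and (0.546, 0.150), so the TCP is already over their midpoint. The tips are centred at ±24 mm, so I open to 0.57 for ±28 mm. Now I descend.

>>> {"api": "tcp_steps", "payload": {
  "plan": {"ticks": [[0, 0, 0.035, 0], [0, 0, 0.07, 0], [0, 0, 0.105, 0], [0, 0, 0.13, 0], [0, 0, 0.135, 0], [0, 0, 0.135, 0], [0, 0, 0.135, 0]]},
  "finger_gap": 0.57
}}

```text
t: 2.87
tcp_pos: [0.5191, 0.1509, 0.0977]
ee_rot: [0.0, 0.707, 0.707, 0.001]
force: [-0.5, 0.4, 0.8]
opening: 0.568
grasp_force: 0.0
```

Run:
```python
from h import *
c=shot("side"); cv2.imwrite("pics/s3.png",cv2.resize(c["pixels"][170:320,220:420],None,fx=4,fy=4))
```

```text
(no output)
```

View pics/s3.png

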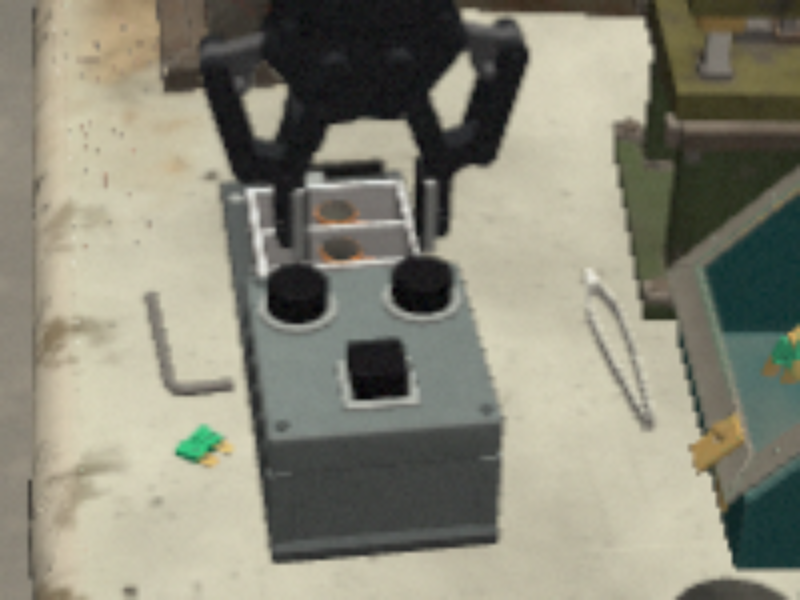

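The tips hover above the two round caps, well aligned in x, about 20 mm up. I descend in smaller steps.

>>> {"api": "tcp_steps", "payload": {
  "plan": {"ticks": [[0, 0, 0.006, 0], [0, 0, 0.012, 0], [0, 0, 0.014, 0], [0, 0, 0.016, 0], [0, 0, 0.018, 0], [0, 0, 0.018, 0]]}
}}

```text
t: 3.42
tcp_pos: [0.5186, 0.1509, 0.0786]
ee_rot: [0.0, 0.707, 0.707, 0.0]
force: [-0.6, -1.4, 5.7]
opening: 0.574
grasp_force: 2.8
```

>>> {"api": "tcp_steps", "payload": {
  "plan": {"ticks": [[0, 0, 0.001, 0], [0, 0, 0.002, 0], [0, 0, 0.003, 0], [0, 0, 0.003, 0]]}
}}

```text
t: 3.75
tcp_pos: [0.5187, 0.151, 0.0759]
ee_rot: [0.0, 0.707, 0.707, 0.0]
force: [-2.5, -1.0, 10.2]
opening: 0.573
grasp_force: 4.9
```

>>> {"api": "tcp_steps", "payload": {
  "plan": {"ticks": [[0, 0, 0.004, 0], [0, 0, 0.006, 0], [0, 0, 0.007, 0], [0, 0, 0.007, 0]]}
}}

```text
t: 4.08
tcp_pos: [0.5189, 0.151, 0.0718]
ee_rot: [0.001, 0.707, 0.707, 0.001]
force: [-20.2, -6.8, 60.4]
opening: 0.569
grasp_force: 30.1
```

Run:
```python
from h import *
c=shot("top");b=shot("side"); cv2.imwrite("pics/s4.png",np.hstack([cv2.resize(x["pixels"][170:320,180:380],None,fx=2,fy=2) for x in(c,b)])); print(b["obs"]["force"],b["obs"]["wrist_torque"])
```

```text
[-21.39568644  -6.5684792   60.7658017 ] [-1.39456398  4.80277878  0.00780347]
```

View pics/s4.png

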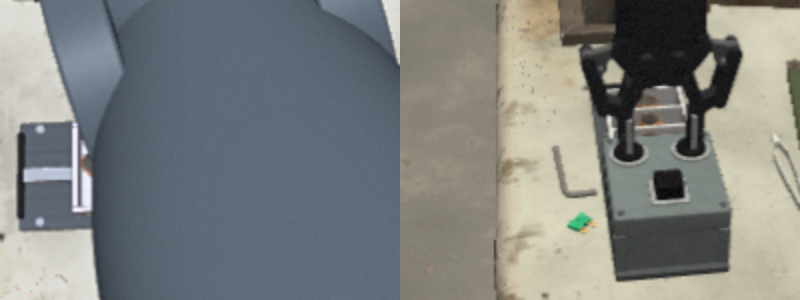

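Both caps are fully down and the tips sit on them, but 60 N is more than needed. I ease off 1 mm and hold while the tray slides.

>>> {"api": "tcp_steps", "payload": {
  "plan": {"ticks": [[0, 0, -0.001, 0], [0, 0, -0.001, 0], [0, 0, -0.001, 0], [0, 0, -0.001, 0], [0, 0, -0.001, 0], [0, 0, -0.001, 0], [0, 0, -0.001, 0], [0, 0, -0.001, 0], [0, 0, -0.001, 0], [0, 0, -0.001, 0], [0, 0, -0.001, 0], [0, 0, -0.001, 0], [0, 0, -0.001, 0], [0, 0, -0.001, 0], [0, 0, -0.001, 0], [0, 0, -0.001, 0], [0, 0, -0.001, 0], [0, 0, -0.001, 0], [0, 0, -0.001, 0], [0, 0, -0.001, 0]]}
}}

```text
t: 5.85
tcp_pos: [0.5189, 0.151, 0.0719]
ee_rot: [0.001, 0.707, 0.707, 0.001]
force: [-16.0, -6.0, 46.1]
opening: 0.571
grasp_force: 22.6
```

Create tr.py:
```python
from h import *
c=shot("top")
for q in((198,233),): pass
m=(c["pixels"][225:282,185:232].min(2)>185).astype(np.uint8); xs=np.where(m.sum(0)>25)[0]+185; print("tray rim cols",xs, [onz(c,x,252,.045).round(4).tolist() for x in xs[:1]], get_obs()["force"])
```

```bash
python3 tr.py
```

```text
tray rim cols [187 193 194 198 199 200 201 202 203 204 205 206 207 208 209 210 211 212
 213 216 217 218 219 220] [[0.5226, 0.3449, 0.045]] [-15.74248351  -4.63959202  45.19105443]
```

>>> {"api": "tcp_steps", "payload": {
  "plan": {"ticks": [[0, 0, 0, 0], [0, 0, 0, 0], [0, 0, 0, 0], [0, 0, 0, 0], [0, 0, 0, 0], [0, 0, 0, 0], [0, 0, 0, 0], [0, 0, 0, 0], [0, 0, 0, 0], [0, 0, 0, 0], [0, 0, 0, 0], [0, 0, 0, 0], [0, 0, 0, 0], [0, 0, 0, 0], [0, 0, 0, 0], [0, 0, 0, 0], [0, 0, 0, 0], [0, 0, 0, 0], [0, 0, 0, 0], [0, 0, 0, 0]]}
}}

```text
t: 7.57
tcp_pos: [0.5189, 0.151, 0.0719]
ee_rot: [0.001, 0.707, 0.707, 0.001]
force: [-15.5, -5.8, 45.6]
opening: 0.571
grasp_force: 22.6
```

```bash
python3 tr.py
```

```text
tray rim cols [187 188 193 194 195 196 197 198 199 200 201 202 203 204 205 206 207 210
 211 212 213 214 215 216 217 218 219 220 221 222 223 224] [[0.5226, 0.3449, 0.045]] [-15.72108425  -5.00815572  45.47336946]
```

>>> {"api": "tcp_steps", "payload": {
  "plan": {"ticks": [[0, 0, 0, 0], [0, 0, 0, 0], [0, 0, 0, 0], [0, 0, 0, 0], [0, 0, 0, 0], [0, 0, 0, 0], [0, 0, 0, 0], [0, 0, 0, 0], [0, 0, 0, 0], [0, 0, 0, 0], [0, 0, 0, 0], [0, 0, 0, 0]]}
}}

```text
t: 8.62
tcp_pos: [0.5189, 0.151, 0.0719]
ee_rot: [0.001, 0.707, 0.707, 0.001]
force: [-15.3, -5.8, 45.9]
opening: 0.569
grasp_force: 22.6
```

```bash
python3 tr.py
```

Run:
```python
from h import *
c=shot("top");b=shot("side"); cv2.imwrite("pics/s5.png",np.hstack([cv2.resize(x["pixels"][170:320,180:380],None,fx=2,fy=2) for x in(c,b)]))
```

```text
tray rim cols [187 188 193 194 195 196 197 198 199 200 201 202 203 204 205 206 207 211
 212 213 214 215 216 217 218 219 220 221 222 223 224] [[0.5226, 0.3449, 0.045]] [-15.44030249  -4.96883254  45.66482696]
```

View pics/s5.png

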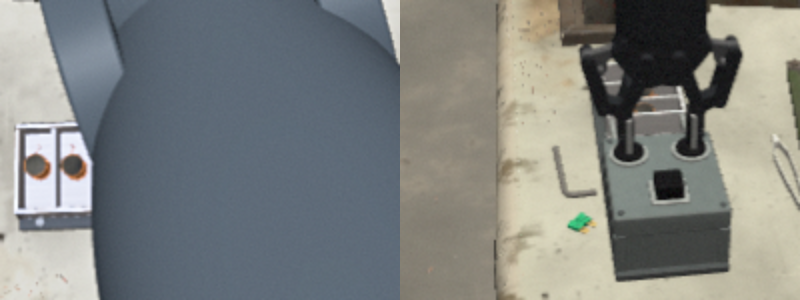

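The tray is out: its outer rim is at y≈0.345 m, which is its end stop, and it has stopped moving. Both caps are still down. Now I lift straight up.

>>> {"api": "tcp_steps", "payload": {
  "plan": {"ticks": [[0, 0, -0.005, 0], [0, 0, -0.01, 0], [0, 0, -0.015, 0], [0, 0, -0.02, 0], [0, 0, -0.04, 0], [0, 0, -0.07, 0], [0, 0, -0.1, 0], [0, 0, -0.13, 0], [0, 0, -0.15, 0], [0, 0, -0.15, 0], [0, 0, -0.15, 0], [0, 0, -0.15, 0]]}
}}

```text
t: 9.77
tcp_pos: [0.5182, 0.1508, 0.2185]
ee_rot: [-0.0, 0.707, 0.707, -0.0]
force: [0.7, 0.3, 0.0]
opening: 0.567
grasp_force: 0.0
```

Run:
```python
from h import *
c=camera("wrist"); b=shot("side"); cv2.imwrite("pics/s6.png",np.hstack([cv2.resize(c["pixels"],(400,300)),cv2.resize(b["pixels"][170:320,180:380],None,fx=2,fy=2)]))
```

```text
(no output)
```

View pics/s6.png

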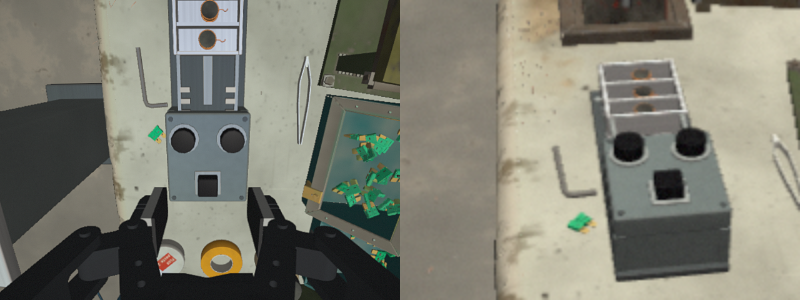

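The tray is fully out with the bobbins in it, the buttons are up, and the arm is clear. I hand the job in.

```bash
python3 -c "
from plant import *
print(close_job())"
```

```text
the job is handed in; nothing more can be done
None
```

I pressed both release buttons together and held them until the tray reached its end stop, then let them up, moved clear and handed the job in at about 10 s; no verdict was returned.

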